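# Start the jig's clamp screw square with a socket driver

### The arm

A 6-joint arm with a two-finger parallel gripper is mounted at the origin on the work surface. World frame = base frame: x ahead of the robot, y to its left, z up, the work surface at z = 0. Lengths are in m, angles in degrees, forces in N, time in s.
With the tool pointing down it reaches from about 0.35 to 0.85 m from the base axis. Payload 8.1 kg.
Tool frame: the origin (TCP) lies midway between the tips of the shut fingers; the grasp point (between the pads) lies 19 mm behind it; z points along the fingers, y is the direction in which the jaws open and shut (so a half turn about z gives the same grasp; the last joint's range is limited). The gripper opens to 93 mm and grips with 3 to 60 N. Pads are 15 mm wide; open, the fingers measure 128 mm over their backs; the gripper's body (75 mm by 188 mm) begins 65 mm behind the grasp point.
Start: joints at [-70.439, 7.471, 85.268, -0, 87.261, -4.893], TCP at [0.248, -0.546, 0.219] pointing down, gripper open.
Joint ranges: [-169.43, 169.43], [-51.17, 129.36], [1.28, 143.12], [-76.62, 256.62], [0, 156.53], [-152.29, 152.29]. Speed limits (degrees/s): [136.94, 136.94, 159.86, 180, 180, 180].

### API

Orientations are given as [roll, pitch, yaw] about the fixed x, y, z axes, in that order (R = Rz(yaw) Ry(pitch) Rx(roll)).
In Python, from station import robot, vision gives the robot as it stands. The module is installed in compiled form; this text tells all that it offers.
- The arm moves only by the tool jog_arm, never from a script. Its argument "series" is one flat list of numbers, 5 for each row, row after row: the shift along the tool's x, y, z as a fraction of full scale, then the turn about the tool's z as a fraction of full scale, then the opening, from -1 (shut) to 1 (fully open). In form: [tx, ty, tz, roll, jaw, tx, ty, tz, roll, jaw, ...]. A call has 1 to 8 rows; each row shifts and turns the commanded pose from where the row before left it, along the tool's axes as they then stand; what a row does not reach is not made up. Full scale, the value 1, is 0.05 m for a shift and 0.08 rad for a turn. A row lasts 1/8 s, in which the tool goes at most 62.5 mm and 10.7 degrees, less where a joint would pass 70% of its speed; a pose out of reach is approached as far as the arm can. A call with a number of a shift or a turn outside -1 to 1 is refused whole. A call with a gripper value outside its range is refused whole. The fingers move at their own pace and stop on an object; "force" is the grip in N (left out, the last holds). Time passes only in rows, so rows that do not move let the fingers close. It gives the time, the measured TCP pose, the force and the opening at its end, in the units of the state.
- robot.sense(): the state, without advancing time (a new reading comes with each control period).
- vision.grab_frame(name): name is "scene" or "top" or "wrist"; returns a dict with "frame" (480x640x3 uint8, red, green, blue), "range_z" (480x640 float32, m along the optical axis (not along the pixel's ray), 0 where there is no reading), "K" (3x3 intrinsics, pixels), "R" (3x3) and "t" (3): a world point X has camera coordinates R X + t. Camera axes: x right, y down, z forward; pixel columns grow to the right and rows downward; lengths in m; the calibration is good to about 2 mm. The wrist camera is an equidistant fisheye: a pixel r from the principal point sees the ray r / f radians off the axis. A picture is of the moment at which its call begins.
- robot.sign_off(): hands the job in, once; it reports no verdict.
The state is a dict: "t": time; "joints": joint angles; "qvel": joint speeds; "joint_torque": joint torques, N m; "tool_pos": TCP position; "orientation": TCP orientation; "ft_force": force on the tool from outside, world axes, zero at the start; "ft_torque": the same for the moment, N m; "grip_width": finger opening in m.
Only numpy, scipy, OpenCV 4.12 (cv2) and the standard library are available. Lean on these libraries where they do the work, as an engineer would, in place of code of your own. Each camera call takes 0.05 s, during which the arm holds its last target. There are 200 camera calls.

### The job

The big hex clamp screw on the board-cutting jig has only been dropped into its tapped boss and leans over. Take the socket driver from its stand, fit it right down over the screw's head, stand driver and screw upright together, and only then turn the screw clockwise until it comes up tight, leaving it upright. Put the driver back standing in its stand, let go, and do not move the bottle, the circuit panel or the tote.

Things in the scene. Friction and masses are not known exactly. Their poses are not given: they have to be found in the camera images.
- screw_head (a point): centre of the top of the clamp screw's brass hex head: 30 mm across flats, 28 mm high, top edge chamfered 3.5 mm, over a 40 mm flange and an 18 mm shank. z runs up the screw's axis. 78 mm from screw_foot (3 mm less when tight). This frame leans with the screw but does not turn with the hex: which way the flats face is not given, so feel or look for it.
- screw_foot (a point): fixed pivot of the leaning screw, on the axis of the round dark boss (60 mm across), 8 mm below its top. The screw leans 8 to 15 degrees at first and swings about this point only in the vertical plane it leans in; about 4 N sideways on the head swings it and it stays where left. No stop at upright: it goes up to 8 degrees past. Upright: screw_head straight above this point.
- screw (a joint): angle (rad) the screw has been turned clockwise seen from above. Starts at 0 to 0.4 and comes up tight on a hard stop at 1.3 (tight: above 1.15). Friction about 0.08 N m; feeds down 2.4 mm per rad. Turned on beyond 0.65 while leaning more than 6 degrees, its thread is crossed.
- jig: board-cutting jig, fixed: aluminium base plate 200 x 170 x 20 mm (x, y, z) with white posts and a brass disc along its +x edge, up to 95 mm high. Origin: centre of its underside. The boss with the screw stands on it 30 mm towards -x from the centre.
- driver_grip (a point): centre of the black handle of the loose socket driver (300 g, 135 mm long, stands socket down). The handle is a block 26 x 64 x 50 mm (x, y, z): grip it across its x, the 26 mm. z points up along the driver, away from the socket.
- driver_mouth (a point): centre of the open lower end of the driver's socket, 110 mm below driver_grip. Inside a hexagon 33 mm across flats, 24 mm deep; outside 49 mm over corners, 40 mm long. Two inner corners lie on the driver's x axis; it fits the head every 60 degrees, with some 12 degrees of play each way. Fully seated, the mouth is 24 mm below screw_head.
- stand: blue block, fixed, 100 x 100 x 35 mm, with a square pocket 58 x 58 mm, 25 mm deep in its top, in which the driver stands (pocket floor 10 mm above the work surface). Origin: centre of its underside.
- bottle_mid (a point): centre of a loose clear bottle with red cap, 52 mm across, 110 mm tall. Leave it alone.
- panel_mid (a point): centre of a loose green circuit panel lying flat, 100 x 80 x 6 mm. Leave it alone.
- tote_mid (a point): centre of a loose open black tote, 120 x 75 x 60 mm. Leave it alone.
There are look-alikes about, which are no part of the job. Leave any pink look-alike of the part that bears driver_grip alone.

How it is judged:
By the outcome, as a careful person would: the job done as asked, in the order asked, and still so for the second after the job is handed in, with the robot touching nothing.
It also fails if it takes over 64 s, if anything falls off the work surface, if the arm or the gripper's body presses on something with over 40 N, if the wrist force passes 120 N, or if a joint passes its speed limit or range.

## Working session

There is one attempt and no reset: what is moved stays moved. The work goes in short steps, Python scripts to look and compute and a tool call to move; the robot and the scene stay as the last step left them, time stands still between calls to the robot, and variables do not carry over. Pictures are saved under pics/ and viewed, about 8 in all and at most 12, crops included, and the job is handed in when it is done.

Besides the shell and the picture viewer there is one more tool, called after "Call:" as name(argument=value, ...) on one line, values as JSON. jog_arm: Moves the arm, as the interface text tells. Its arguments: {"type":"object","properties":{"series":{"type":"array","items":{"type":"number","minimum":-1,"maximum":1}},"force":{"type":"number"}},"required":["series"]}

```bash
mkdir -p pics; cat > h.py <<'E'
import numpy as np,cv2
from station import robot,vision
def grab(n):
    f=vision.grab_frame(n); np.savez('last_%s.npz'%n,**f); return f
def pt(f,u,v,w=1):
    d=f['range_z'][v-w:v+w+1,u-w:u+w+1]; d=np.median(d[d>0]) if (d>0).any() else np.nan
    K=f['K']; c=np.array([(u-K[0,2])/K[0,0]*d,(v-K[1,2])/K[1,1]*d,d]); return f['R'].T@(c-f['t'])
def save(f,name,box=None,s=1):
    im=f['frame'][:,:,::-1]
    if box: im=im[box[1]:box[3],box[0]:box[2]]
    cv2.imwrite('pics/'+name,cv2.resize(im,None,fx=s,fy=s,interpolation=cv2.INTER_CUBIC))
E
python3 - <<'E'
from h import *
for n in ['top','scene']:
    f=grab(n); save(f,n+'1.png'); print(n,f['K'].tolist(),f['R'].round(4).tolist(),f['t'].round(4))
print(robot.sense())
E
```

```text
top [[614.1295828069563, 0.0, 330.5404644501202], [0.0, 614.1295828069563, 239.098326197192], [0.0, 0.0, 1.0]] [[-0.0134, -0.9996, 0.0254], [-0.9952, 0.0109, -0.0974], [0.097, -0.0266, -0.9949]] [-0.0179  0.5624  0.9854]
scene [[494.1109959418361, 0.0, 315.12999235043486], [0.0, 494.1109959418361, 247.20037298426516], [0.0, 0.0, 1.0]] [[0.1816, 0.9833, -0.0098], [0.5864, -0.1163, -0.8017], [-0.7894, 0.1399, -0.5977]] [-0.0983 -0.2276  1.3467]
{'t': 0.1, 'joints': array([-7.04381171e+01,  7.51109773e+00,  8.53203921e+01,  7.83935229e-04,
        8.72613978e+01, -4.89457227e+00]), 'qvel': array([ 0.00522571,  0.048252  , -0.19176915, -0.02148657,  0.10679083,
       -0.00688286]), 'joint_torque': array([ 2.04055446e-03, -5.61341035e+01, -4.93095124e+01,  7.71248178e-02,
        2.91421416e-02, -5.42419127e-05]), 'tool_pos': array([ 0.24824634, -0.5456959 ,  0.21771442]), 'orientation': array([-1.79907518e+02, -8.70552330e-03,  2.44564101e+01]), 'ft_force': array([-0.00996453, -0.31011965,  0.07393492]), 'ft_torque': array([-0.04371795, -0.01431967, -0.02560322]), 'grip_width': 0.09291009421735127}
```

View pics/top1.png

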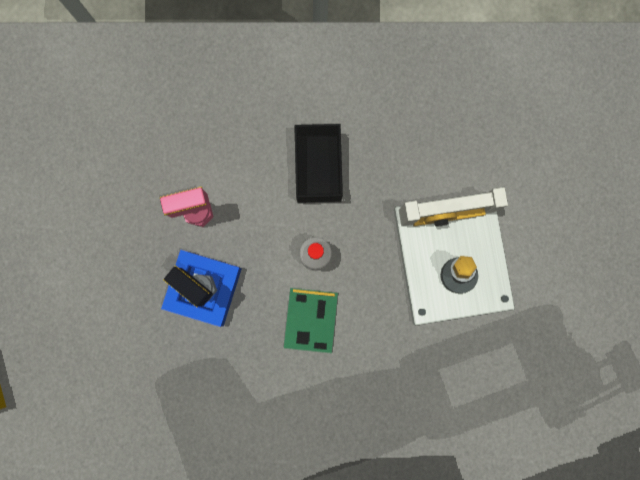

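View pics/scene1.png

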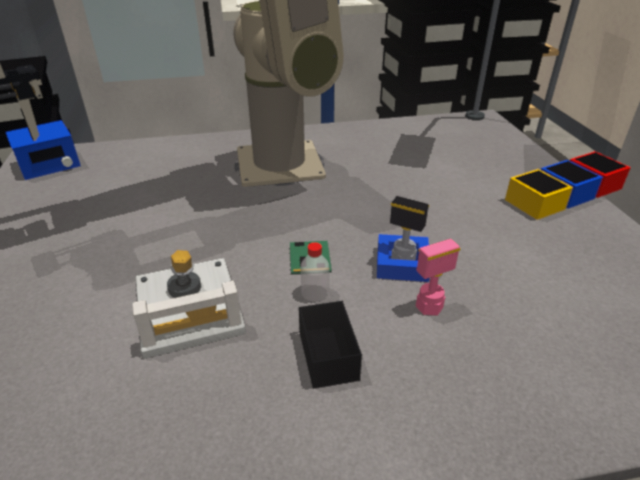

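Driver: black-handled one at top (188,287), standing in the blue stand, fits the description. The pink one at (185,203) is the look-alike, so I leave it alone. The screw head is at (464,267). Next I measure from depth and confirm in crops.

```bash
python3 - <<'E'
from h import *
f=dict(np.load('last_top.npz')); K=f['K']
v,u=np.mgrid[0:480,0:640]; d=f['range_z']
P=np.stack([(u-K[0,2])/K[0,0]*d,(v-K[1,2])/K[1,1]*d,d],-1)-f['t']; P=P@f['R']
def reg(name,b,z0,z1):
    Q=P[b[1]:b[3],b[0]:b[2]].reshape(-1,3); dd=d[b[1]:b[3],b[0]:b[2]].ravel()
    Q=Q[(dd>0)&(Q[:,2]>z0)&(Q[:,2]<z1)]
    if len(Q)<5: print(name,len(Q));return Q
    r=cv2.minAreaRect((Q[:,:2]*1000).astype(np.float32))
    print(name,len(Q),'med',np.median(Q,0).round(4),'rect',np.round(r[0],1),np.round(r[1],1),round(r[2],1)); return Q
reg('drv top',(155,250,245,330),.138,.16)
reg('stand top',(155,240,245,330),.03,.038)
reg('table',(350,350,390,400),-.02,.02)
reg('plate',(395,195,520,325),.016,.024)
for z in range(30,120,6): reg('screw z%d'%z,(435,240,487,297),z/1e3,(z+6)/1e3)
reg('posts',(395,180,520,225),.085,.1)
reg('bottle',(295,230,340,275),.1,.13)
Q=reg('hd',(435,240,487,297),.07,.12)
save(f,'c1.png',(425,230,500,305),8)
g=dict(np.load('last_scene.npz')); save(g,'c2.png',(370,180,470,255),8)
E
```

```text
drv top 842 med [0.485  0.1879 0.1438] rect [484.7 188.6] [64.2 27.4] 50.3
stand top 2267 med [0.4769 0.1784 0.034 ] rect [484.2 188.1] [101.  100.1] 72.5
table 1994 med [ 0.3378 -0.0873 -0.001 ] rect [337.8 -87.5] [65.7 81.1] 89.0
plate 8198 med [ 0.5167 -0.2283  0.0191] rect [ 529.4 -230.6] [199.7 170.3] 8.3
screw z30 173 med [ 0.4899 -0.2226  0.035 ] rect [ 496.4 -233.2] [59.5 52.1] 60.0
screw z36 388 med [ 0.4884 -0.2263  0.0376] rect [ 496.5 -233.3] [58.7 51.2] 63.8
screw z42 2
screw z48 0
screw z54 0
screw z60 0
screw z66 0
screw z72 56 med [ 0.5065 -0.2158  0.0758] rect [ 504.2 -226.5] [36.  28.4] 48.3
screw z78 85 med [ 0.4937 -0.2307  0.0804] rect [ 497.8 -229.9] [37.8 18.3] 86.7
screw z84 16 med [ 0.4982 -0.2182  0.0876] rect [ 499.4 -220.9] [29.5  8.6] 50.4
screw z90 18 med [ 0.4964 -0.2197  0.0923] rect [ 499.6 -220.3] [24.6  7.7] 50.2
screw z96 76 med [ 0.5175 -0.2214  0.1004] rect [ 511.4 -227.3] [32.1 30.6] 78.5
screw z102 253 med [ 0.5098 -0.2283  0.1049] rect [ 511.3 -228.6] [28.  31.9] 52.7
screw z108 22 med [ 0.5048 -0.2301  0.1086] rect [ 507.9 -228.6] [20.1 20.8] 43.2
screw z114 0
posts 1351 med [ 0.6086 -0.2212  0.0885] rect [ 608.4 -219.6] [ 30.4 160.7] 8.3
bottle 206 med [0.5364 0.0011 0.1086] rect [5.366e+02 4.000e-01] [23.9 22.9] 0.4
hd 526 med [ 0.5068 -0.2258  0.1024] rect [ 507.3 -228.2] [40.7 35.1] 28.4
```

View pics/c1.png

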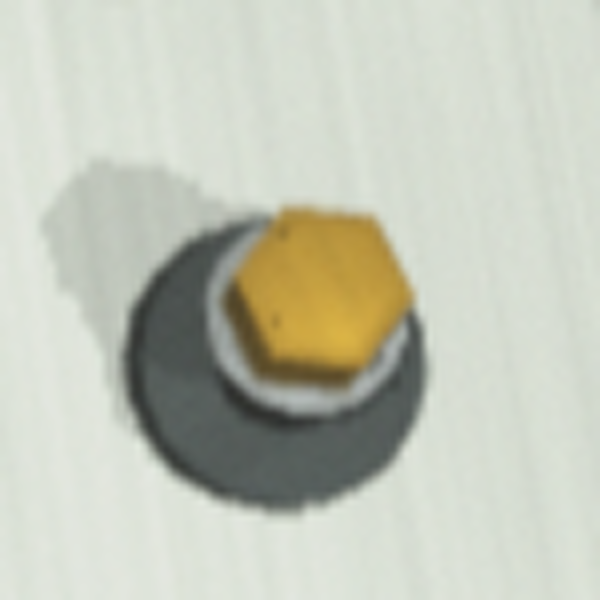

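View pics/c2.png

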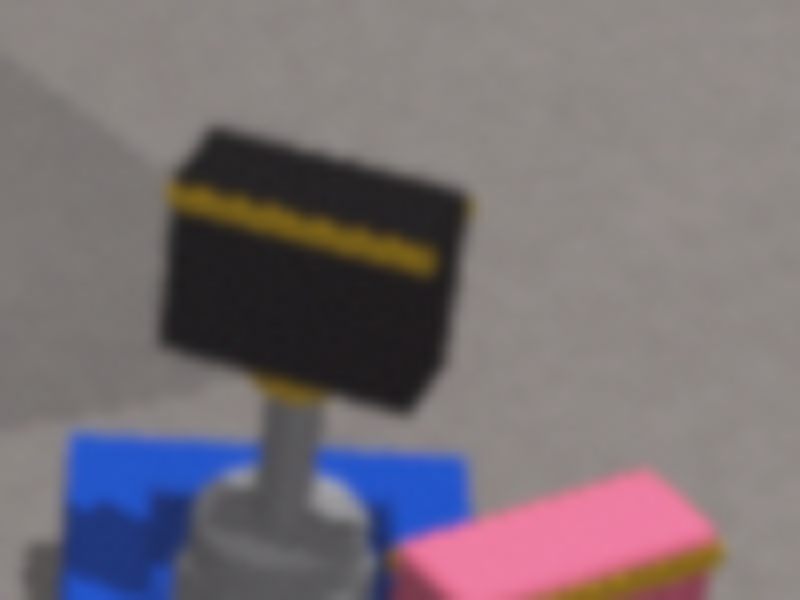

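The crops confirm it: the driver has a black handle with a yellow stripe, and the pink one stands behind it. The hex top's corners in crop 1 are at about (285,208), (378,216), (412,298), (352,372), (268,360) and (237,285). I'll use these for the hex angle.

```bash
cat >> h.py <<'E'
def to(x,y,z,yaw=None):
    s=robot.sense(); p=s['tool_pos']; a=s['orientation'][2]
    if yaw is not None: print('turn units',((a-yaw+180)%360-180)*np.pi/180/.08)
    b=np.radians(a if yaw is None else yaw); d=np.array([x,y,z])-p
    print('pos',p.round(4),'ori',s['orientation'].round(2),'j6',s['joints'][5].round(1),'F',s['ft_force'].round(1),'T',s['ft_torque'].round(2),'w',round(s['grip_width'],4),'t',s['t'])
    print('units (0.05m) tool',np.round(np.array([np.cos(b)*d[0]+np.sin(b)*d[1],np.sin(b)*d[0]-np.cos(b)*d[1],-d[2]])/.05,3))
E
python3 - <<'E'
from h import *
f=dict(np.load('last_top.npz')); K=f['K'];R=f['R'];t=f['t']
c=np.array([(285,208),(378,216),(412,298),(352,372),(268,360),(237,285)])/8+[425,230]-.5
# plane fit to head top
v,u=np.mgrid[0:480,0:640]; d=f['range_z']
P=(np.stack([(u-K[0,2])/K[0,0]*d,(v-K[1,2])/K[1,1]*d,d],-1)-t)@R
ctr=c.mean(0); sc=(c-ctr)*.65+ctr
m=np.zeros((480,640),np.uint8); cv2.fillPoly(m,[np.round(sc).astype(np.int32)],1)
Q=P[(m>0)&(d>0)]; q=Q.mean(0); n=np.linalg.svd(Q-q)[2][2]; n*=np.sign(n[2])
print(len(Q),'top ctr',q.round(4),'n',n.round(3),'lean',np.degrees(np.arccos(n[2])),'az',np.degrees(np.arctan2(n[1],n[0])))
a=np.radians(8.3); foot=np.array([.5294-.03*np.cos(a),-.2306-.03*np.sin(a)]);print('foot',foot)
V=[]
for uv in c:
    r=R.T@np.array([(uv[0]-K[0,2])/K[0,0],(uv[1]-K[1,2])/K[1,1],1]); o=-R.T@t
    V.append(o+r*((q-o)@n)/(r@n))
V=np.array(V); h=V.mean(0); e=V-h
print('hex ctr',h.round(4)); ang=np.degrees(np.arctan2(e[:,1],e[:,0]))
print(ang.round(1),'mod60',(ang%60).round(1),np.linalg.norm(e[:,:2],axis=1).round(4))
w=h[:2]-foot; print('lean from foot',np.degrees(np.arcsin(np.linalg.norm(w)/.078)),np.degrees(np.arctan2(w[1],w[0])))
for b in [(440,280),(445,285),(450,288),(445,275)]: print(pt(f,*b))
to(.485,.1884,.24,50.3)
E
```

```text
144 top ctr [ 0.5118 -0.2268  0.1052] n [0.179 0.032 0.983] lean 10.495043941211856 az 10.254506216802207
foot [ 0.49971423 -0.23493069]
hex ctr [ 0.5115 -0.2268  0.1052]
[  20.1  -40.   -96.2 -164.4  139.8   86. ] mod60 [20.1 20.  23.8 15.6 19.8 26. ] [0.0169 0.0184 0.0171 0.0165 0.0175 0.0161]
lean from foot 10.581121144936954 34.36208328598517
[ 0.49267954 -0.20566333  0.02016614]
[ 0.48402031 -0.21076192  0.0341517 ]
[ 0.47899386 -0.21835927  0.03623772]
[ 0.5002428  -0.21066628  0.03702767]
turn units -5.638196684360692
pos [ 0.2482 -0.5457  0.2177] ori [-1.7991e+02 -1.0000e-02  2.4460e+01] j6 -4.9 F [-0.  -0.3  0.1] T [-0.04 -0.01 -0.03] w 0.0929 t 0.1
units (0.05m) tool [14.321 -5.735 -0.446]
```

Call:
jog_arm(series=[0, 0, -0.2, -0.94, 1, 0, 0, -0.25, -0.94, 1, 0, 0, 0, -0.94, 1, 0, 0, 0, -0.94, 1, 0, 0, 0, -0.94, 1, 0, 0, 0, -0.94, 1, 0.9, -0.36, 0, 0, 1, 0.9, -0.36, 0, 0, 1])

```text
t: 1.1
tool_pos: [0.2781, -0.4527, 0.2402]
orientation: [-179.9, -0.0, 50.2]
ft_force: [1.1, 0.3, -0.4]
grip_width: 0.0928
```

Call:
jog_arm(series=[0.9, -0.36, 0, 0, 1, 0.9, -0.36, 0, 0, 1, 0.9, -0.36, 0, 0, 1, 0.9, -0.36, 0, 0, 1, 0.9, -0.36, 0, 0, 1, 0.9, -0.36, 0, 0, 1, 0.9, -0.36, 0, 0, 1, 0.9, -0.36, 0, 0, 1])

```text
t: 2.1
tool_pos: [0.3974, -0.0834, 0.2409]
orientation: [-180.0, -0.0, 50.3]
ft_force: [0.8, -0.7, -0.0]
grip_width: 0.0927
```

Call:
jog_arm(series=[0.9, -0.36, 0, 0, 1, 0.9, -0.36, 0, 0, 1, 0.9, -0.36, 0, 0, 1, 0.9, -0.36, 0, 0, 1, 0.8, -0.3, 0, 0, 1, 0.8, -0.3, 0, 0, 1, 0, 0, 0, 0, 1])

```text
t: 2.98
tool_pos: [0.4847, 0.1825, 0.2402]
orientation: [-179.9, 0.1, 50.5]
ft_force: [0.1, -0.5, 0.0]
grip_width: 0.0931
```

```bash
python3 - <<'E'
from h import *
to(.4847,.1886,.101,50.3)
# boss centre
f=dict(np.load('last_top.npz')); K=f['K'];R=f['R'];t=f['t']
for uv in [(459.2,274.7),(460,274.7)]:
    r=R.T@np.array([(uv[0]-K[0,2])/K[0,0],(uv[1]-K[1,2])/K[1,1],1]); o=-R.T@t; print(o+r*(.037-o[2])/r[2])
E
```

```text
turn units 0.04129837144812212
pos [0.4847 0.1825 0.2402] ori [-1.7992e+02  5.0000e-02  5.0490e+01] j6 54.5 F [ 0.1 -0.5  0. ] T [-0.03 -0.01  0.05] w 0.0931 t 2.975
units (0.05m) tool [ 0.094 -0.077  2.784]
[ 0.50044329 -0.23400365  0.037     ]
[ 0.50042696 -0.23531805  0.037     ]
```

Call:
jog_arm(series=[0.09, -0.08, 0.5, 0, 1, 0, 0, 0.7, 0, 1, 0, 0, 0.7, 0, 1, 0, 0, 0.6, 0, 1, 0, 0, 0.28, 0, 1, 0, 0, 0, 0, 1])

```text
t: 3.72
tool_pos: [0.4839, 0.1856, 0.1014]
orientation: [-179.9, 0.1, 50.3]
ft_force: [0.6, -0.1, 0.6]
grip_width: 0.0929
```

```bash
python3 - <<'E'
from h import *
to(.4847,.1886,.101,50.3)
E
```

```text
turn units -0.004160008650763048
pos [0.4839 0.1856 0.1014] ori [-1.7994e+02  1.0000e-01  5.0280e+01] j6 55.0 F [ 0.6 -0.1  0.6] T [-0.07  0.    0.02] w 0.0929 t 3.725
units (0.05m) tool [ 0.056 -0.026  0.008]
```

Call:
jog_arm(force=50, series=[0.06, -0.03, 0, 0, 1, 0, 0, 0, 0, -1, 0, 0, 0, 0, -1, 0, 0, 0, 0, -1, 0, 0, 0, 0, -1, 0, 0, 0, 0, -1, 0, 0, 0, 0, -1, 0, 0, 0, 0, -1])

```text
t: 4.72
tool_pos: [0.4854, 0.1895, 0.1021]
orientation: [-180.0, 0.0, 50.3]
ft_force: [-0.0, -0.3, 0.5]
grip_width: 0.0277
```

```bash
python3 - <<'E'
from h import *
to(.4847,.1886,.101,50.3)
E
```

```text
turn units 0.0006926351329655039
pos [0.4854 0.1895 0.1021] ori [-180.     0.    50.3] j6 55.4 F [-0.  -0.3  0.5] T [-0.04  0.   -0.01] w 0.0277 t 4.725
units (0.05m) tool [-0.023  0.001  0.022]
```

Call:
jog_arm(series=[0, 0, -0.3, 0, -1, 0, 0, -0.6, 0, -1, 0, 0, -0.8, 0, -1, 0, 0, -0.8, 0, -1, 0, 0, -0.7, 0, -1, 0, 0, -0.2, 0, -1, 0, 0, 0, 0, -1])

```text
t: 5.6
tool_pos: [0.4855, 0.1896, 0.2722]
orientation: [180.0, -0.0, 50.3]
ft_force: [-0.5, -0.0, -4.7]
grip_width: 0.0262
```

```bash
python3 - <<'E'
from h import *
to(.5113,-.2275,.27,50.3)
E
```

```text
turn units 0.001433457638108637
pos [0.4855 0.1896 0.2722] ori [ 1.7998e+02 -3.0000e-02  5.0310e+01] j6 55.4 F [-0.5 -0.  -4.7] T [-0.03  0.01  0.02] w 0.0262 t 5.6
units (0.05m) tool [-6.089  5.725  0.044]
```

Call:
jog_arm(series=[-0.3, 0.28, 0, 0, -1, -0.55, 0.52, 0, 0, -1, -0.65, 0.61, 0, 0, -1, -0.65, 0.61, 0, 0, -1, -0.65, 0.61, 0, 0, -1, -0.65, 0.61, 0, 0, -1, -0.65, 0.61, 0, 0, -1, -0.65, 0.61, 0, 0, -1])

```text
t: 6.6
tool_pos: [0.5042, -0.1367, 0.2695]
orientation: [-179.8, 0.1, 50.3]
ft_force: [0.5, -0.4, -2.2]
grip_width: 0.0255
```

Call:
jog_arm(series=[-0.6, 0.56, 0, 0, -1, -0.45, 0.42, 0, 0, -1, -0.25, 0.24, 0, 0, -1, 0, 0, 0, 0, -1, 0, 0, 0, 0, -1])

```text
t: 7.22
tool_pos: [0.5107, -0.2235, 0.2715]
orientation: [-179.9, -0.0, 50.3]
ft_force: [0.2, 0.3, -3.4]
grip_width: 0.0258
```

```bash
python3 - <<'E'
from h import *
to(.5113,-.2275,.215,50.3)
f=grab('wrist'); print(f['K'],f['R'].round(3),f['t'].round(3)); save(f,'w1.png')
g=grab('scene'); save(g,'s2.png',(90,130,290,330),3)
E
```

```text
turn units 0.009285730549271348
pos [ 0.5107 -0.2235  0.2715] ori [-1.7993e+02 -2.0000e-02  5.0340e+01] j6 10.7 F [ 0.2  0.3 -3.4] T [-0.02 -0.06 -0.03] w 0.0258 t 7.225
units (0.05m) tool [-0.053  0.06   1.131]
[[371.64829954   0.         313.06642158]
 [  0.         371.64829954 230.03223758]
 [  0.           0.           1.        ]] [[ 0.771 -0.637 -0.001]
 [-0.613 -0.742  0.273]
 [-0.175 -0.21  -0.962]] [-0.538  0.1    0.485]
```

View pics/w1.png

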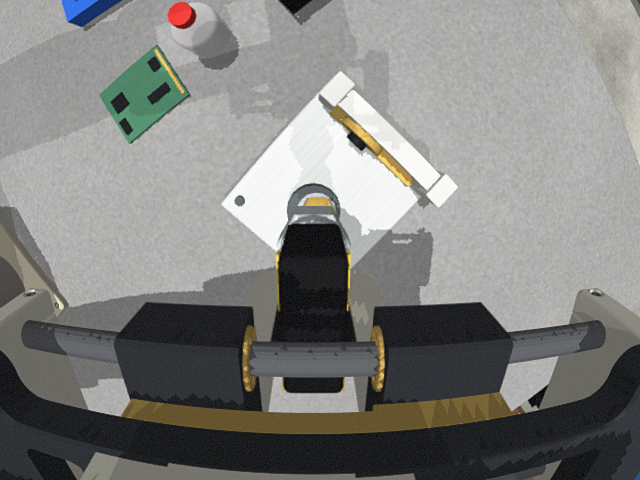

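View pics/s2.png

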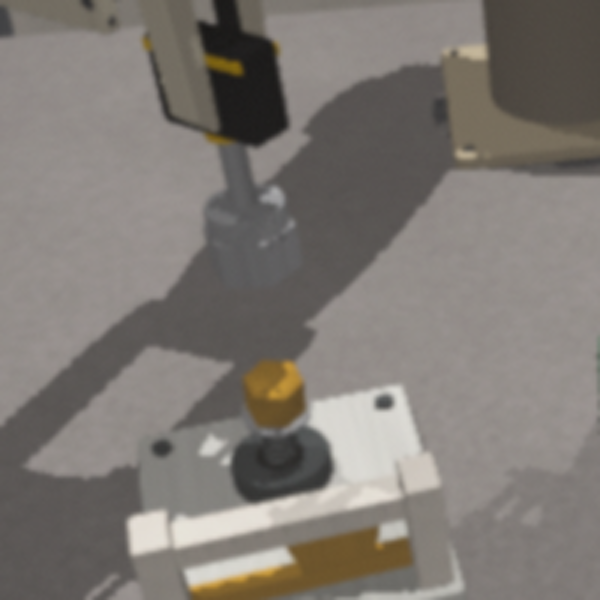

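The wrist and scene views show the driver held upright, socket clear, above the head at crop (273,380). Next I lower it to just above the head.

```bash
python3 - <<'E'
from h import *
to(.512,-.2265,.206,50.4)
# scene-camera estimate of the head
f=dict(np.load('last_scene.npz')); K=f['K'];R=f['R'];t=f['t']
v,u=np.mgrid[0:480,0:640]; d=f['range_z']
P=(np.stack([(u-K[0,2])/K[0,0]*d,(v-K[1,2])/K[1,1]*d,d],-1)-t)@R
m=(d>0)&(abs(P[...,0]-.51)<.03)&(abs(P[...,1]+.228)<.03)
for a,b in [(.08,.09),(.09,.1),(.1,.104),(.104,.115)]:
    Q=P[m&(P[...,2]>a)&(P[...,2]<b)]; print(a,len(Q),Q.min(0).round(4) if len(Q) else '',Q.max(0).round(4) if len(Q) else '',Q.mean(0).round(4) if len(Q) else '')
E
```

```text
turn units -0.004903083894620263
pos [ 0.5109 -0.2235  0.2721] ori [-1.7999e+02 -2.0000e-02  5.0380e+01] j6 10.7 F [ 0.9 -0.1 -3. ] T [-0.03 -0.01 -0.04] w 0.026 t 7.325
units (0.05m) tool [-0.032  0.055  1.322]
0.08 85 [ 0.506 -0.249  0.08 ] [ 0.526  -0.2135  0.09  ] [ 0.5191 -0.2302  0.0848]
0.09 82 [ 0.5075 -0.2456  0.0901] [ 0.5277 -0.2118  0.1   ] [ 0.5213 -0.2277  0.0952]
0.1 58 [ 0.5054 -0.2452  0.1   ] [ 0.5277 -0.2114  0.104 ] [ 0.5203 -0.2265  0.1022]
0.104 147 [ 0.495  -0.2428  0.104 ] [ 0.5286 -0.2142  0.1095] [ 0.5117 -0.2287  0.1063]
```

Call:
jog_arm(series=[-0.04, 0.07, 0.3, 0, -1, 0, 0, 0.5, 0, -1, 0, 0, 0.4, 0, -1, 0, 0, 0.12, 0, -1, 0, 0, 0, 0, -1, 0, 0, 0, 0, -1])

```text
t: 8.07
tool_pos: [0.5127, -0.2287, 0.2073]
orientation: [179.9, -0.0, 50.3]
ft_force: [-0.2, -0.4, -2.9]
grip_width: 0.0257
```

```bash
python3 - <<'E'
from h import *
to(.5122,-.227,.196,50.4)
f=grab('top'); save(f,'t2.png',(410,190,530,280),6)
g=grab('scene'); save(g,'s3.png',(140,200,230,300),6)
E
```

```text
turn units -0.02077548052984834
pos [ 0.5127 -0.2287  0.2073] ori [ 1.799e+02 -2.000e-02  5.030e+01] j6 10.4 F [-0.2 -0.4 -2.9] T [-0.   -0.04  0.02] w 0.0257 t 8.075
units (0.05m) tool [ 0.02  -0.03   0.225]
```

View pics/s3.png

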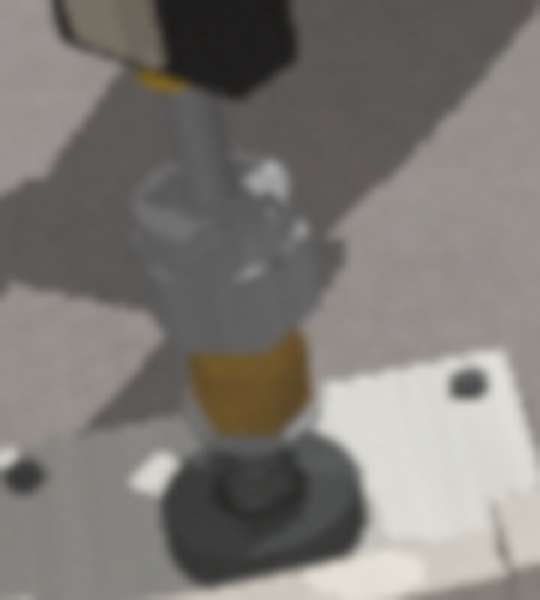

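The socket is about 1 mm left (-y) of the head axis at crop (245,350), otherwise aligned. I correct that and lower gently.

Call:
jog_arm(series=[0.02, -0.03, 0, 0, -1, 0, 0, 0.08, 0, -1, 0, 0, 0.08, 0, -1, 0, 0, 0.06, 0, -1, 0, 0, 0, 0, -1])

```text
t: 8.8
tool_pos: [0.5114, -0.2266, 0.1946]
orientation: [-180.0, 0.0, 50.3]
ft_force: [-0.2, 0.9, -2.9]
grip_width: 0.0257
```

```bash
python3 - <<'E'
from h import *
to(.5122,-.227,.190,50.4)
E
```

```text
turn units -0.021240609834652213
pos [ 0.5114 -0.2266  0.1946] ori [-1.7996e+02  1.0000e-02  5.0300e+01] j6 10.6 F [-0.2  0.9 -2.9] T [-0.09 -0.03 -0.05] w 0.0257 t 8.8
units (0.05m) tool [0.004 0.017 0.092]
```

Call:
jog_arm(series=[0, 0, 0.06, 0, -1, 0, 0, 0.06, 0, -1, 0, 0, 0, 0, -1])

```text
t: 9.18
tool_pos: [0.5115, -0.2267, 0.1888]
orientation: [-180.0, 0.0, 50.3]
ft_force: [0.3, -0.7, -2.8]
grip_width: 0.0263
```

Call:
jog_arm(series=[0, 0, 0.06, 0, -1, 0, 0, 0.04, 0, -1, 0, 0, 0, 0, -1])

```text
t: 9.55
tool_pos: [0.5115, -0.227, 0.184]
orientation: [-180.0, 0.0, 50.3]
ft_force: [-0.8, -2.4, -3.7]
grip_width: 0.0257
```

Call:
jog_arm(series=[-0.04, -0.01, 0.03, 0, -1, -0.04, -0.01, 0.04, 0, -1, 0, 0, 0.04, 0, -1, 0, 0, 0, 0, -1])

```text
t: 10.05
tool_pos: [0.5092, -0.2289, 0.1791]
orientation: [179.9, -0.1, 50.3]
ft_force: [4.7, 1.0, -0.4]
grip_width: 0.026
```

Call:
jog_arm(series=[0, 0, 0.04, 0, -1, 0, 0, 0.03, 0, -1, 0, 0, 0, 0, -1])

```text
t: 10.42
tool_pos: [0.5093, -0.2291, 0.1764]
orientation: [179.9, -0.1, 50.3]
ft_force: [4.9, 1.1, 4.9]
grip_width: 0.026
```

Call:
jog_arm(series=[0, 0, 0.03, 0, -1, 0, 0, 0, 0, -1])

```text
t: 10.68
tool_pos: [0.5097, -0.2294, 0.1761]
orientation: [179.8, -0.1, 50.3]
ft_force: [2.4, 3.0, 11.0]
grip_width: 0.0256
```

```bash
python3 - <<'E'
from h import *
to(.5009,-.2340,.176,50.4)
g=grab('scene'); save(g,'s4.png',(140,200,230,300),6)
E
```

```text
turn units -0.016168806417215117
pos [ 0.5097 -0.2294  0.1761] ori [ 1.798e+02 -7.000e-02  5.033e+01] j6 10.2 F [ 2.4  3.  11. ] T [ 0.57 -0.57  0.  ] w 0.0256 t 10.675
units (0.05m) tool [-0.184 -0.076  0.002]
```

View pics/s4.png

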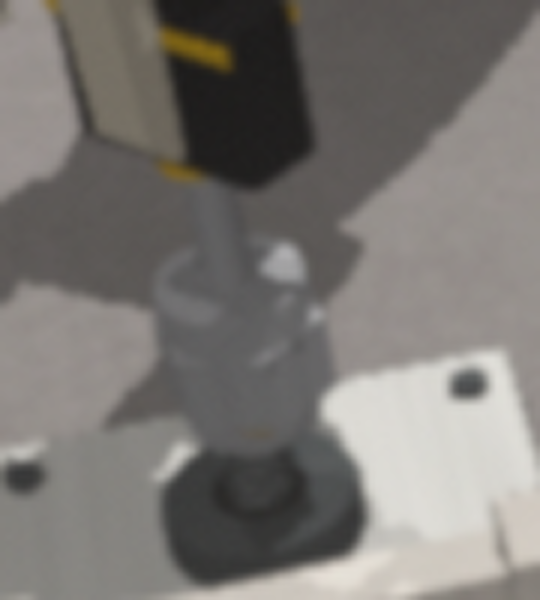

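The head is now fully swallowed by the socket (mouth at crop (250,440), just above the flange). Next I stand it upright.

Call:
jog_arm(series=[-0.04, -0.016, -0.01, 0, -1, -0.04, -0.016, -0.01, 0, -1, -0.04, -0.016, 0, 0, -1, -0.04, -0.016, 0, 0, -1, 0, 0, 0, 0, -1])

```text
t: 11.35
tool_pos: [0.5019, -0.2335, 0.1763]
orientation: [179.8, -0.1, 50.3]
ft_force: [3.8, 1.5, 5.7]
grip_width: 0.026
```

```bash
python3 - <<'E'
from h import *
to(.5009,-.2340,.176,50.4)
E
```

```text
turn units -0.018853695344259423
pos [ 0.5019 -0.2335  0.1763] ori [ 1.7982e+02 -6.0000e-02  5.0310e+01] j6 9.4 F [3.8 1.5 5.7] T [ 0.33 -1.15  0.11] w 0.026 t 11.35
units (0.05m) tool [-0.02  -0.009  0.005]
```

Call:
jog_arm(series=[-0.04, -0.016, 0, 0, -1, 0, 0, 0.03, 0, -1, 0, 0, 0.02, 0, -1, 0, 0, 0, 0, -1])

```text
t: 11.85
tool_pos: [0.5004, -0.235, 0.1757]
orientation: [179.7, -0.0, 50.3]
ft_force: [0.5, 4.0, 18.2]
grip_width: 0.0257
```

```bash
python3 - <<'E'
from h import *
to(.4999,-.2347,.176,50.4)
for n in ('scene','top'):
    f=grab(n); K=f['K'];R=f['R'];t=f['t']
    v,u=np.mgrid[0:480,0:640]; d=f['range_z']
    P=(np.stack([(u-K[0,2])/K[0,0]*d,(v-K[1,2])/K[1,1]*d,d],-1)-t)@R
    m=(d>0)&(abs(P[...,0]-.5)<.035)&(abs(P[...,1]+.234)<.035)
    for a,b in [(.07,.085),(.085,.095),(.095,.105),(.105,.115),(.115,.123),(.123,.13)]:
        Q=P[m&(P[...,2]>a)&(P[...,2]<b)]
        if len(Q)>4: print(n,a,len(Q),Q.min(0).round(4),Q.max(0).round(4))
im=cv2.hconcat([cv2.resize(f['frame'][200:320,400:520,::-1],(480,480),interpolation=2) for f in (dict(np.load('last_top.npz')),)])
s=dict(np.load('last_scene.npz')); im2=cv2.resize(s['frame'][190:310,120:190+20,::-1] if 0 else s['frame'][200:300,130:230,::-1],(320,320),interpolation=2)
im2=cv2.copyMakeBorder(im2,0,160,0,0,cv2.BORDER_CONSTANT); cv2.imwrite('pics/u1.png',cv2.hconcat([im,im2]))
E
```

```text
turn units -0.018459297455258983
pos [ 0.5004 -0.235   0.1757] ori [ 1.7973e+02 -4.0000e-02  5.0320e+01] j6 9.2 F [ 0.5  4.  18.2] T [ 0.64 -0.12  0.05] w 0.0257 t 11.85
units (0.05m) tool [-0.001 -0.011 -0.007]
scene 0.07 82 [ 0.5021 -0.2572  0.0746] [ 0.522  -0.2125  0.085 ]
scene 0.085 125 [ 0.4971 -0.259   0.085 ] [ 0.5246 -0.2111  0.095 ]
scene 0.095 134 [ 0.4981 -0.2589  0.095 ] [ 0.5243 -0.2109  0.1049]
scene 0.105 151 [ 0.4931 -0.2593  0.105 ] [ 0.5246 -0.2116  0.115 ]
scene 0.115 153 [ 0.4796 -0.2562  0.1151] [ 0.5217 -0.214   0.123 ]
scene 0.123 176 [ 0.4816 -0.255   0.123 ] [ 0.5209 -0.215   0.13  ]
top 0.07 14 [ 0.4828 -0.2268  0.0744] [ 0.5232 -0.2118  0.0848]
top 0.085 36 [ 0.4793 -0.2288  0.0852] [ 0.5228 -0.2111  0.0949]
top 0.095 37 [ 0.4792 -0.2305  0.095 ] [ 0.5222 -0.2109  0.1042]
top 0.105 44 [ 0.4791 -0.2301  0.1052] [ 0.5127 -0.2108  0.115 ]
top 0.115 41 [ 0.4803 -0.2288  0.1153] [ 0.5107 -0.2136  0.1228]
top 0.123 10 [ 0.4803 -0.2262  0.1232] [ 0.5043 -0.2145  0.1258]
```

View pics/u1.png

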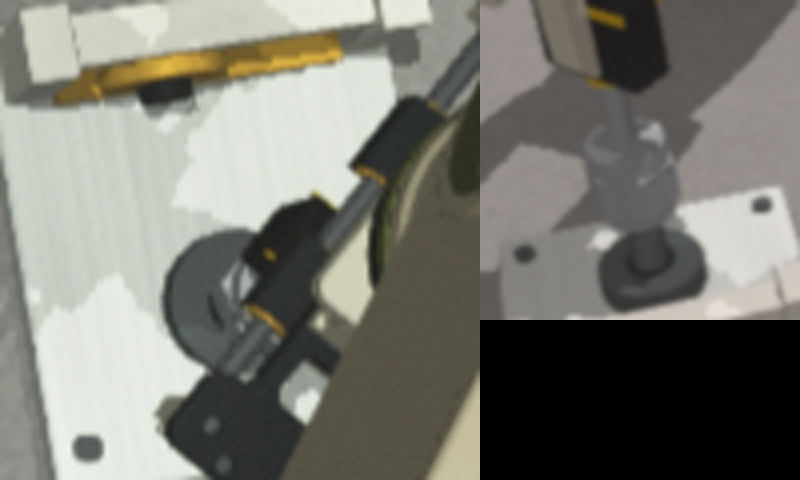

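Socket and screw now stand upright: depth puts the socket axis at about (0.501,-0.235), against the foot at (0.500,-0.235). It is seated with about 20 N of push. Now I turn clockwise.

Call:
jog_arm(series=[0, 0, 0, 0.6, -1, 0, 0, 0.005, 0.7, -1, 0, 0, 0.005, 0.7, -1, 0, 0, 0.005, 0.7, -1, 0, 0, 0.005, 0.7, -1, 0, 0, 0.005, 0.7, -1])

```text
t: 12.7
tool_pos: [0.5005, -0.235, 0.1748]
orientation: [179.7, -0.2, 31.4]
ft_force: [0.1, 3.8, 21.1]
grip_width: 0.0254
```

```bash
python3 - <<'E'
from h import *
to(.5,-.2348,.175)
E
```

```text
pos [ 0.5005 -0.235   0.1748] ori [ 1.7974e+02 -1.5000e-01  3.1420e+01] j6 28.1 F [ 0.1  3.8 21.1] T [0.82 0.03 0.02] w 0.0254 t 12.7
units (0.05m) tool [-0.007 -0.009 -0.003]
```

Call:
jog_arm(series=[0, 0, 0.003, 0.7, -1, 0, 0, 0.003, 0.7, -1, 0, 0, 0.003, 0.7, -1, 0, 0, 0.003, 0.7, -1, 0, 0, 0.003, 0.7, -1, 0, 0, 0.003, 0.7, -1, 0, 0, 0.003, 0.7, -1, 0, 0, 0, 0, -1])

```text
t: 13.7
tool_pos: [0.5006, -0.2349, 0.1738]
orientation: [179.8, -0.3, 9.0]
ft_force: [0.1, 4.2, 20.4]
grip_width: 0.0259
```

```bash
python3 - <<'E'
from h import *
to(.5,-.2348,.175)
E
```

```text
pos [ 0.5006 -0.2349  0.1738] ori [179.82  -0.25   9.02] j6 50.5 F [ 0.1  4.2 20.4] T [ 0.87 -0.01 -0.04] w 0.0259 t 13.7
units (0.05m) tool [-0.012 -0.004 -0.023]
```

Call:
jog_arm(series=[0, 0, 0.003, 0.7, -1, 0, 0, 0.003, 0.7, -1, 0, 0, 0.003, 0.7, -1, 0, 0, 0.003, 0.7, -1, 0, 0, 0, 0, -1])

```text
t: 14.32
tool_pos: [0.5007, -0.235, 0.1733]
orientation: [179.9, -0.3, -3.8]
ft_force: [0.6, 4.8, 20.2]
grip_width: 0.0257
```

```bash
python3 - <<'E'
from h import *
to(.5,-.2348,.175)
E
```

```text
pos [ 0.5007 -0.235   0.1733] ori [179.87  -0.3   -3.82] j6 63.4 F [ 0.6  4.8 20.2] T [ 0.93 -0.05 -0.01] w 0.0257 t 14.325
units (0.05m) tool [-0.014 -0.002 -0.034]
```

Call:
jog_arm(series=[0, 0, 0.003, 0.6, -1, 0, 0, 0.003, 0.6, -1, 0, 0, 0.003, 0.6, -1, 0, 0, 0, 0, -1])

```text
t: 14.82
tool_pos: [0.5007, -0.235, 0.173]
orientation: [179.9, -0.3, -12.1]
ft_force: [0.5, 3.8, 21.6]
grip_width: 0.0258
```

```bash
python3 - <<'E'
from h import *
to(.5,-.2348,.175)
E
```

```text
pos [ 0.5007 -0.235   0.173 ] ori [179.91  -0.32 -12.06] j6 71.6 F [ 0.5  3.8 21.6] T [ 0.86 -0.08  0.02] w 0.0258 t 14.825
units (0.05m) tool [-0.015 -0.001 -0.041]
```

Call:
jog_arm(series=[0, 0, 0.003, 0.6, -1, 0, 0, 0.003, 0.6, -1, 0, 0, 0.003, 0.6, -1, 0, 0, 0, 0, -1])

```text
t: 15.32
tool_pos: [0.5008, -0.2353, 0.1728]
orientation: [179.9, -0.4, -20.3]
ft_force: [-0.6, 3.8, 22.2]
grip_width: 0.0259
```

```bash
python3 - <<'E'
from h import *
to(.5,-.2348,.175)
E
```

```text
pos [ 0.5008 -0.2353  0.1728] ori [179.93  -0.36 -20.31] j6 79.8 F [-0.6  3.8 22.2] T [0.67 0.03 0.08] w 0.0259 t 15.325
units (0.05m) tool [-0.019 -0.004 -0.045]
```

Call:
jog_arm(series=[0, 0, 0, 0.6, -1, 0, 0, 0, 0.6, -1, 0, 0, 0, 0, -1])

```text
t: 15.7
tool_pos: [0.501, -0.2355, 0.1728]
orientation: [180.0, -0.4, -25.8]
ft_force: [2.1, 1.7, 20.9]
grip_width: 0.0256
```

```bash
python3 - <<'E'
from h import *
to(.5,-.2348,.175)
E
```

```text
pos [ 0.501  -0.2355  0.1728] ori [179.96  -0.4  -25.81] j6 85.3 F [ 2.1  1.7 20.9] T [ 0.54 -0.18  0.08] w 0.0256 t 15.7
units (0.05m) tool [-0.025 -0.004 -0.043]
```

Call:
jog_arm(series=[0, 0, 0, 0.6, -1, 0, 0, 0, 0.6, -1, 0, 0, 0, 0, -1])

```text
t: 16.08
tool_pos: [0.5009, -0.2356, 0.1728]
orientation: [180.0, -0.4, -31.3]
ft_force: [1.6, 0.4, 20.9]
grip_width: 0.0256
```

```bash
python3 - <<'E'
from h import *
to(.5,-.2348,.175)
E
```

```text
pos [ 0.5009 -0.2356  0.1728] ori [179.97  -0.4  -31.27] j6 90.8 F [ 1.6  0.4 20.9] T [ 0.42 -0.04  0.65] w 0.0256 t 16.075
units (0.05m) tool [-0.025 -0.004 -0.045]
```

Call:
jog_arm(series=[0, 0, 0, 0.5, -1, 0, 0, 0, 0, -1])

```text
t: 16.32
tool_pos: [0.501, -0.2357, 0.1728]
orientation: [180.0, -0.4, -33.5]
ft_force: [0.5, 1.6, 21.0]
grip_width: 0.0257
```

```bash
python3 - <<'E'
from h import *
to(.5,-.2348,.175)
E
```

```text
pos [ 0.501  -0.2357  0.1728] ori [179.98  -0.4  -33.54] j6 93.1 F [ 0.5  1.6 21. ] T [ 0.28 -0.12  0.97] w 0.0257 t 16.325
units (0.05m) tool [-0.026 -0.003 -0.044]
```

Tight: torque rose to about 1 N m and the z feed stopped. I back off into the play and lift straight off.

Call:
jog_arm(series=[0, 0, -0.01, -0.8, -1, 0, 0, -0.01, -0.8, -1, 0, 0, -0.01, -0.8, -1, 0, 0, -0.01, -0.5, -1, 0, 0, 0, 0, -1])

```text
t: 16.95
tool_pos: [0.5006, -0.2354, 0.1734]
orientation: [179.9, -0.3, -20.3]
ft_force: [3.6, 0.6, 13.1]
grip_width: 0.0255
```

```bash
python3 - <<'E'
from h import *
to(.5,-.2348,.205)
E
```

```text
pos [ 0.5006 -0.2354  0.1734] ori [179.93  -0.31 -20.26] j6 79.8 F [ 3.6  0.6 13.1] T [ 0.22 -0.85 -0.01] w 0.0255 t 16.95
units (0.05m) tool [-0.015 -0.007 -0.632]
```

Call:
jog_arm(series=[0, 0, -0.08, 0, -1, 0, 0, -0.1, 0, -1, 0, 0, -0.12, 0, -1, 0, 0, -0.15, 0, -1, 0, 0, -0.2, 0, -1, 0, 0, -0.3, 0, -1, 0, 0, -0.4, 0, -1, 0, 0, -0.4, 0, -1])

```text
t: 17.95
tool_pos: [0.499, -0.2343, 0.26]
orientation: [180.0, -0.1, -20.3]
ft_force: [-0.5, -0.2, -2.8]
grip_width: 0.0255
```

```bash
python3 - <<'E'
from h import *
to(.5,-.2348,.27)
f=grab('scene'); K=f['K'];R=f['R'];t=f['t']
v,u=np.mgrid[0:480,0:640]; d=f['range_z']
P=(np.stack([(u-K[0,2])/K[0,0]*d,(v-K[1,2])/K[1,1]*d,d],-1)-t)@R
m=(d>0)&(abs(P[...,0]-.5)<.035)&(abs(P[...,1]+.234)<.035)
for a,b in [(.025,.036),(.036,.045),(.075,.085),(.085,.095),(.095,.102),(.102,.115),(.12,.2)]:
    Q=P[m&(P[...,2]>a)&(P[...,2]<b)]
    if len(Q)>4: print(a,len(Q),Q.min(0).round(4),Q.max(0).round(4),Q.mean(0).round(4))
Q=P[m&(P[...,2]>.1025)&(P[...,2]<.115)]
n=np.linalg.svd(Q-Q.mean(0))[2][2]; print(n*np.sign(n[2]))
save(f,'s5.png',(130,190,230,290),6)
E
```

```text
pos [ 0.499  -0.2343  0.26  ] ori [ 1.7998e+02 -6.0000e-02 -2.0280e+01] j6 79.8 F [-0.5 -0.2 -2.8] T [ 0.06 -0.04  0.01] w 0.0255 t 17.95
units (0.05m) tool [ 0.022  0.002 -0.2  ]
0.025 145 [ 0.475  -0.2639  0.0252] [ 0.5314 -0.2058  0.036 ] [ 0.5213 -0.232   0.0312]
0.036 452 [ 0.4723 -0.2646  0.036 ] [ 0.5297 -0.2055  0.0449] [ 0.5055 -0.2347  0.0386]
0.075 145 [ 0.4926 -0.2535  0.075 ] [ 0.5199 -0.2156  0.085 ] [ 0.5107 -0.2335  0.079 ]
0.085 91 [ 0.4974 -0.2524  0.085 ] [ 0.5157 -0.2182  0.095 ] [ 0.5104 -0.2333  0.0898]
0.095 73 [ 0.4994 -0.2516  0.0951] [ 0.5162 -0.2184  0.102 ] [ 0.5103 -0.2331  0.0989]
0.102 152 [ 0.4848 -0.2522  0.102 ] [ 0.5174 -0.2194  0.1078] [ 0.5022 -0.2347  0.1048]
0.12 485 [ 0.4982 -0.2555  0.1669] [ 0.5267 -0.2115  0.2   ] [ 0.5184 -0.2317  0.1844]
[ 0.04391284 -0.00652419  0.99901406]
```

View pics/s5.png

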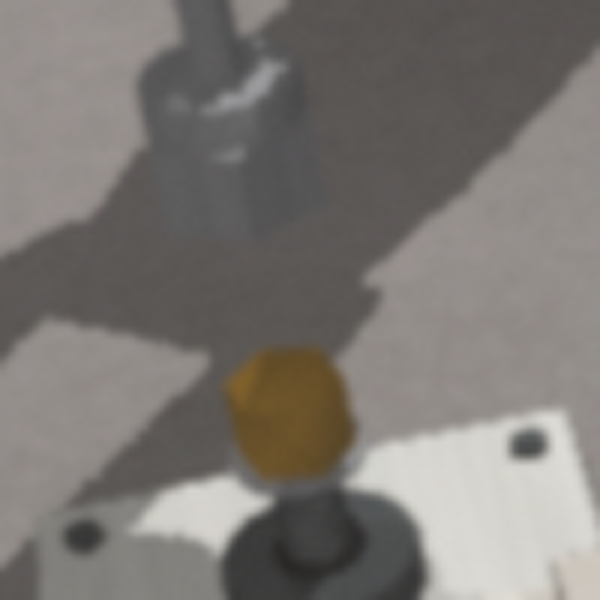

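The screw now stands upright: head top centre about (0.5015,-0.235) over boss centre (0.501,-0.235). I turn the driver back, carry it toward the stand, and check with the top camera once the arm is clear.

Call:
jog_arm(series=[0, 0, -0.3, -0.96, -1, 0, 0, 0, -0.96, -1, 0, 0, 0, -0.96, -1, 0, 0, 0, -0.96, -1, 0, 0, 0, -0.96, -1, 0, 0, 0, -0.96, -1, 0, 0, 0, -0.96, -1, 0, 0, 0, -0.96, -1])

```text
t: 19.0
tool_pos: [0.499, -0.2343, 0.2736]
orientation: [180.0, -0.0, 15.1]
ft_force: [-0.5, 0.4, -2.7]
grip_width: 0.0256
```

Call:
jog_arm(series=[0, 0, 0, -0.96, -1, 0, 0, 0, -0.96, -1, 0, 0, 0, -0.96, -1, 0, 0, 0, -0.96, -1, 0, 0, 0, -0.96, -1, 0, 0, 0, -0.96, -1, 0, 0, 0, -0.96, -1, 0, 0, 0, -0.96, -1])

```text
t: 20.0
tool_pos: [0.499, -0.2343, 0.2736]
orientation: [180.0, -0.0, 50.3]
ft_force: [-0.6, -0.6, -3.4]
grip_width: 0.0254
```

```bash
python3 - <<'E'
from h import *
to(.4854,.1895,.275,50.3)
E
```

```text
turn units -0.007342675483479114
pos [ 0.499  -0.2343  0.2736] ori [179.96  -0.    50.27] j6 9.3 F [-0.6 -0.6 -3.4] T [ 0.05 -0.02  0.01] w 0.0254 t 20.0
units (0.05m) tool [ 6.348 -5.624 -0.029]
```

Call:
jog_arm(series=[0.3, -0.27, 0, 0, -1, 0.55, -0.49, 0, 0, -1, 0.65, -0.57, 0, 0, -1, 0.65, -0.57, 0, 0, -1, 0.65, -0.57, 0, 0, -1, 0.65, -0.57, 0, 0, -1, 0.65, -0.57, 0, 0, -1, 0.65, -0.57, 0, 0, -1])

```text
t: 21.0
tool_pos: [0.4901, 0.0844, 0.2735]
orientation: [180.0, -0.0, 50.1]
ft_force: [1.3, -0.2, -3.3]
grip_width: 0.0257
```

Call:
jog_arm(series=[0.65, -0.57, 0, 0, -1, 0.5, -0.44, 0, 0, -1, 0.3, -0.27, 0, 0, -1, 0.15, -0.13, 0, 0, -1, 0, 0, 0, 0, -1])

```text
t: 21.62
tool_pos: [0.4876, 0.1892, 0.273]
orientation: [180.0, -0.0, 50.2]
ft_force: [-0.1, -1.0, -3.5]
grip_width: 0.0255
```

```bash
python3 - <<'E'
from h import *
to(.4854,.1895,.106,50.3)
f=grab('top'); K=f['K'];R=f['R'];t=f['t']
v,u=np.mgrid[0:480,0:640]; d=f['range_z']
P=(np.stack([(u-K[0,2])/K[0,0]*d,(v-K[1,2])/K[1,1]*d,d],-1)-t)@R
m=(d>0)&(abs(P[...,0]-.5)<.035)&(abs(P[...,1]+.234)<.035)
for a,b in [(.025,.045),(.075,.085),(.085,.1),(.1005,.112)]:
    Q=P[m&(P[...,2]>a)&(P[...,2]<b)]
    if len(Q)>4: print(a,len(Q),Q.min(0).round(4),Q.max(0).round(4),Q.mean(0).round(4))
n=np.linalg.svd(Q-Q.mean(0))[2][2]; print(n*np.sign(n[2]))
im1=cv2.resize(f['frame'][235:310,425:500,::-1],(400,400),interpolation=2)
g=grab('scene'); im2=cv2.resize(g['frame'][200:330,330:460,::-1] if 0 else g['frame'][150:290,340:480,::-1],(400,400),interpolation=2)
cv2.imwrite('pics/d1.png',cv2.hconcat([im1,im2]))
E
```

```text
turn units -0.03185722308961511
pos [0.4876 0.1892 0.273 ] ori [179.99  -0.    50.15] j6 55.4 F [-0.1 -1.  -3.5] T [ 0.01 -0.    0.01] w 0.0255 t 21.625
units (0.05m) tool [-0.023 -0.038  3.341]
0.025 574 [ 0.4706 -0.2632  0.025 ] [ 0.5294 -0.2054  0.0429] [ 0.4979 -0.2248  0.0364]
0.075 119 [ 0.4811 -0.246   0.075 ] [ 0.5189 -0.216   0.0843] [ 0.4987 -0.2263  0.0778]
0.085 71 [ 0.4852 -0.2503  0.0854] [ 0.5148 -0.2176  0.1   ] [ 0.4974 -0.2267  0.0948]
0.1005 298 [ 0.485  -0.2525  0.1005] [ 0.5144 -0.2185  0.1081] [ 0.5001 -0.2349  0.1035]
[0.01157309 0.00403357 0.99992489]
```

View pics/d1.png

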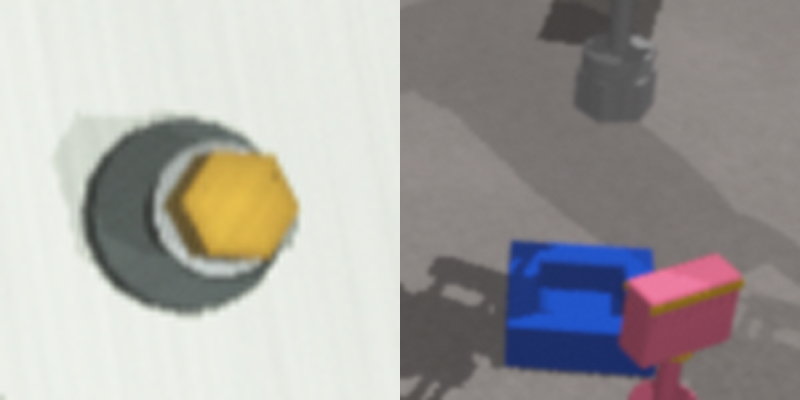

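Top view: the head sits over the boss, top-face normal within 0.7° of vertical, and the driver hangs upright above the empty stand. Now I put it back.

Call:
jog_arm(series=[-0.02, -0.04, 0.4, 0, -1, 0, 0, 0.7, 0, -1, 0, 0, 0.7, 0, -1, 0, 0, 0.6, 0, -1, 0, 0, 0.3, 0, -1, 0, 0, 0.1, 0, -1, 0, 0, 0, 0, -1, 0, 0, 0, 0, -1])

```text
t: 22.72
tool_pos: [0.4867, 0.1894, 0.1343]
orientation: [179.9, -0.1, 50.1]
ft_force: [0.2, 0.5, -4.0]
grip_width: 0.0258
```

```bash
python3 - <<'E'
from h import *
to(.4854,.1895,.106,50.3)
E
```

```text
turn units -0.0396884558166502
pos [0.4867 0.1894 0.1343] ori [ 1.7993e+02 -1.1000e-01  5.0120e+01] j6 55.5 F [ 0.2  0.5 -4. ] T [-0.02  0.01  0.03] w 0.0258 t 22.725
units (0.05m) tool [-0.015 -0.022  0.565]
```

Call:
jog_arm(series=[-0.02, -0.03, 0.1, 0, -1, 0, 0, 0.15, 0, -1, 0, 0, 0.15, 0, -1, 0, 0, 0.1, 0, -1, 0, 0, 0.06, 0, -1, 0, 0, 0, 0, -1])

```text
t: 23.48
tool_pos: [0.4838, 0.1893, 0.1045]
orientation: [-180.0, 0.0, 50.1]
ft_force: [-0.4, -0.2, -3.6]
grip_width: 0.0254
```

Call:
jog_arm(series=[0, 0, 0.03, 0, -1, 0, 0, 0.03, 0, -1, 0, 0, 0, 0, -1])

```text
t: 23.85
tool_pos: [0.4845, 0.1895, 0.1033]
orientation: [180.0, -0.1, 50.1]
ft_force: [-3.9, -0.6, 6.6]
grip_width: 0.0257
```

Call:
jog_arm(series=[0, 0, -0.015, 0, -1, 0, 0, 0, 0, -0.2, 0, 0, 0, 0, 0.5, 0, 0, 0, 0, 1, 0, 0, 0, 0, 1, 0, 0, 0, 0, 1, 0, 0, 0, 0, 1, 0, 0, 0, 0, 1])

```text
t: 24.85
tool_pos: [0.484, 0.1893, 0.1026]
orientation: [-180.0, 0.0, 50.1]
ft_force: [-0.3, -0.8, -0.2]
grip_width: 0.0906
```

Call:
jog_arm(series=[0, 0, -0.2, 0, 1, 0, 0, -0.4, 0, 1, 0, 0, -0.7, 0, 1, 0, 0, -0.7, 0, 1, 0, 0, -0.7, 0, 1, 0, 0, -0.2, 0, 1, 0, 0, 0, 0, 1])

```text
t: 25.72
tool_pos: [0.4843, 0.1894, 0.2479]
orientation: [180.0, -0.1, 50.1]
ft_force: [-0.7, -0.9, -0.2]
grip_width: 0.0931
```

```bash
python3 - <<'E'
from h import *
to(.4,0,.25,50.3)
E
```

```text
turn units -0.03921568653160652
pos [0.4843 0.1894 0.2479] ori [ 1.7996e+02 -5.0000e-02  5.0120e+01] j6 55.6 F [-0.7 -0.9 -0.2] T [-0.02  0.02 -0.  ] w 0.0931 t 25.725
units (0.05m) tool [-3.991  1.123 -0.042]
```

Move clear, then take the final check.

Call:
jog_arm(series=[-0.4, 0.11, 0, 0, 1, -0.7, 0.2, 0, 0, 1, -0.7, 0.2, 0, 0, 1, -0.7, 0.2, 0, 0, 1, -0.7, 0.2, 0, 0, 1, -0.5, 0.14, 0, 0, 1, -0.2, 0.06, 0, 0, 1, 0, 0, 0, 0, 1])

```text
t: 26.72
tool_pos: [0.4012, 0.004, 0.2466]
orientation: [-179.9, 0.0, 50.1]
ft_force: [0.5, -0.9, -0.2]
grip_width: 0.0927
```

```bash
python3 - <<'E'
from h import *
g=dict(np.load('last_scene.npz'))
f=grab('top'); s=grab('scene'); K=f['K'];R=f['R'];t=f['t']
v,u=np.mgrid[0:480,0:640]; d=f['range_z']
P=(np.stack([(u-K[0,2])/K[0,0]*d,(v-K[1,2])/K[1,1]*d,d],-1)-t)@R
def r(n,b,z0,z1):
    Q=P[b[1]:b[3],b[0]:b[2]].reshape(-1,3); Q=Q[(Q[:,2]>z0)&(Q[:,2]<z1)]
    if len(Q)>4:
        q=cv2.minAreaRect((Q[:,:2]*1000).astype(np.float32)); w=np.linalg.svd(Q-Q.mean(0))[2][2]
        print(n,len(Q),Q.mean(0).round(4),np.round(q[0],1),np.round(q[1],1),round(q[2],1),'n',(w*np.sign(w[2])).round(3))
r('drv',(155,250,245,330),.138,.16); r('head',(435,240,487,297),.1005,.112); r('bottle',(295,230,340,275),.1,.13)
cv2.imwrite('pics/f1.png',cv2.hconcat([cv2.resize(f['frame'][:,:,::-1],(400,300),interpolation=3),cv2.resize(s['frame'][:,:,::-1],(400,300),interpolation=3)]))
E
```

```text
drv 847 [0.4865 0.191  0.1437] [486.7 191.7] [64.6 27.4] 50.3 n [ 0.011 -0.013  1.   ]
head 304 [ 0.4999 -0.2346  0.1036] [ 500.  -235.1] [29.9 32.6] 55.4 n [ 0.013 -0.     1.   ]
bottle 205 [0.5365 0.0009 0.1089] [536.8   0.9] [23.  23.8] 63.0 n [-0.044 -0.005  0.999]
```

View pics/f1.png

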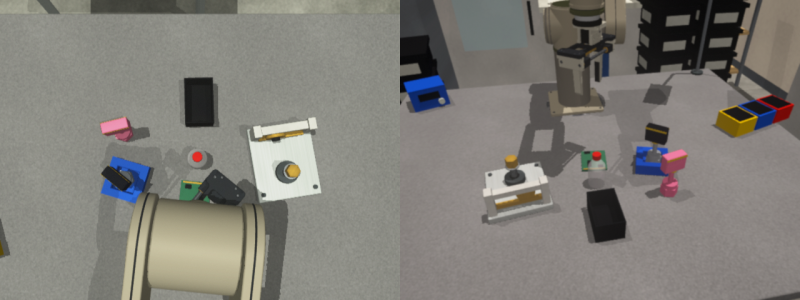

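The driver stands in its stand at half-size top pixel (118,178), the screw is upright at (291,171), and the bottle, panel and tote look unmoved. I'm handing in.

```bash
python3 -c "
from station import robot; print(robot.sign_off())"
```

```text
the job is handed in; nothing more can be done
None
```

The clamp screw is tight and upright, and the driver is back standing in its stand with the gripper clear. I handed the job in at about 27 s.

- **Fitting:** I seated the driver over the leaning head. The arm cannot tilt, so I swung the screw partway upright while pushing the socket down the last stretch, then stood it fully upright. I did not turn the screw during fitting.
- **Tightening:** I turned the driver clockwise about 84° in total, including the play in the fit. It came up against the stop with about 1 N m of torque, and the screw had sunk about 3 mm. I did not measure the joint angle itself; that it is tight is judged from the torque and the sinking.
- **Screw upright:** The top camera puts the head within 1 mm of the boss axis and its top face within about 1° of vertical. An earlier, noisier scene-camera estimate gave about 2.5°; its position data also agreed with upright.
- **Driver:** Its handle top is at 0.144 m, the same as at the start, and upright to about 1°. It stands about 3.5 mm from its original spot, still inside the pocket.
- **Other items:** The bottle measured the same position before and after, to within 1 mm. I checked the panel, the tote and the pink look-alike by eye only, and the arm partly hid the panel in the last top view; nothing looked moved.

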